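First-article check of a printed gearbox kit

ROBOT

A 6-joint arm with a two-finger parallel gripper is mounted at the origin on the work surface. World frame = base frame: x ahead of the robot, y to its left, z up, the work surface at z = 0. Lengths are in m, angles in degrees, forces in N, time in s.
With the tool pointing down it reaches from about 0.4 to 0.825 m from the base axis. Payload 7 kg.
Tool frame: the origin (TCP) lies midway between the tips of the shut fingers; the grasp point (between the pads) lies 19 mm behind it (ctrl.hold_point_z is the distance from the TCP to the grasp point, in m); z points along the fingers, y is the line along which they close (so a half turn about z gives the same grasp; the last joint's range is limited). The gripper opens to 88 mm and grips with 3 to 60 N. Pads are 19 mm wide; open, the fingers measure 130 mm over their backs; the gripper's body (78 mm by 193 mm) begins 47 mm behind the grasp point.
Start: joints at [-48.638, 20.546, 0.682, 0, -70.136, -16.507], TCP at [0.284, -0.612, 0.194] pointing down, gripper open.
Joint ranges: [-176.03, 176.03], [-82.01, 121.73], [-58.28, 71.71], [-173.87, 95.51], [-174.79, -0.11], [-173.66, 173.66]. Speed limits (degrees/s): [136.94, 136.94, 172.46, 180, 180, 180].

INTERFACE

Orientations are given as [roll, pitch, yaw] about the fixed x, y, z axes, in that order (R = Rz(yaw) Ry(pitch) Rx(roll)).
In Python, from plant import ctrl gives the robot as it stands.
- The arm moves only by the tool apply_moves, never from a script. Its argument "deltas" is a list of rows, each an object with "fingers": the finger opening in mm, from 0 to 87.6; "delta_pos": the shift along the tool's x, y, z in mm, a list of three; "angular": the turn, a rotation vector about the tool's x, y, z in degrees, a list of three. A call has 1 to 10 rows; each row is the pose to reach, as a shift and turn from the pose commanded when the call began, along the tool's axes at that moment; what a row does not reach only later rows make up. A row lasts 1/10 s, in which the tool goes at most 50 mm and 8.59 degrees, less where a joint would pass 70% of its speed; a pose out of reach is approached as far as the arm can. A call with a gripper value outside its range is refused whole. The fingers move at their own pace and stop on an object; the grip force is fixed at half the most. Time passes only in rows, so rows that repeat a pose let the fingers close. It gives the time, the measured TCP pose, the force, the opening and the grip force at its end, in the units of the state.
- ctrl.get_obs(): the state, without advancing time (a new reading comes with each control period).
- ctrl.snapshot(name): name is "side" or "top"; returns the picture (384x512x3 uint8, red, green, blue); there is no depth.
- ctrl.camera_params(name): a dict with "fx", "fy", "cx", "cy" (pixels), "dist_coeffs" ([k1, k2, p1, p2, k3] as OpenCV has them; the pictures are not rectified), "cam_to_world" (4x4, takes a point from camera to world coordinates). Camera axes: x right, y up, looking along -z (the intrinsics and any distortion apply to the point x, -y, -z); pixel columns grow to the right and rows downward; lengths in m; the calibration is good to about 2 mm. A picture is of the moment at which its call begins. camera_params takes no time and is no camera call.
- ctrl.close_job(): hands the job in; it is judged then, once.
The state is a dict: "clock": time; "joint_pos": joint angles; "qvel": joint speeds; "tau": joint torques, N m; "tool_pos": TCP position; "orientation": TCP orientation; "force": force on the tool from outside, world axes, zero at the start; "moment": the same for the moment, N m; "opening": finger opening in m; "gripper_force": force on a finger pad.
Only numpy, scipy, OpenCV 4.12 (cv2) and the standard library are available. Lean on these libraries where they do the work, as an engineer would, in place of code of your own. Each camera call takes 0.05 s, during which the arm holds its last target. There are 200 camera calls.

TASK

The first print of a gearbox kit is stacked on the dark build sheet and each part must go to its inspection station. Take the stack apart from the top down, one part at a time: set the round bearing cap in the middle of the scale's pan, the gear in the middle of the scanner turntable and the square housing in the middle of the granite plate, then lay the long cover plate on the warp gauge and slide it under the bar until its front edge meets the stop. Keep every part the way up it is, let go of it, and leave the caliper and the nozzle jar where they lie.

Things in the scene. Friction and masses are not known exactly. Their poses are not given: they have to be found in the camera images.
- bearing_cap: Copper-orange printed bearing cap, top of the stack: a plain round puck 38 mm in diameter and 18 mm high with a smaller 26 mm boss 6 mm high on top (24 mm in all). Origin: centre of its underside; z up. It starts on the gear. About 25 g.
- gear: Copper-orange printed spur gear, second in the stack: 54 mm over the tooth tips, 16 mm high, 20 teeth, toothed rim with a sunken web. Grip it across the teeth at any angle. Origin: centre of its underside; z up. It starts on the housing. About 30 g.
- housing: Copper-orange printed gearbox housing, third in the stack: square block 62 x 62 mm, 28 mm high, round 32 mm bore in its top and four corner holes. Origin: centre of its underside; x and y square to its sides, z up. It starts on the cover plate. About 90 g.
- cover_plate: Copper-orange printed cover plate, bottom of the stack: flat bar 120 mm long (its x), 44 mm wide (its y), 10 mm thick, the same at both ends; it lies flat on the dark build sheet, which is fixed on the bench, 140 x 140 mm, its top 4 mm above the bench. Origin: centre of its underside; z up. About 55 g.
- scale: Bench scale, white housing 130 x 100 mm with a display along its front, fixed on the bench. Its bright round steel pan, 92 mm in diameter, does not sink; its top is 34 mm above the bench. Origin: at bench height under the middle of the pan.
- turntable: Scanner turntable: round black platter, 130 mm in diameter, with small white marker dots near its edge, on a grey base; it does not turn or move. Platter top 36 mm above the bench. Origin: at bench height under the middle.
- granite: Granite plate: dark grey stone block 120 mm (x) by 100 mm (y), fixed, top face 35 mm above the bench. Origin: at bench height under its middle.
- gauge: Warp gauge, fixed: ground steel base, x -85 to 70 mm, 90 mm wide, top 12 mm above bench. A dark bar across it (x 18 to 43 mm, top 40 mm above bench) on two side blocks leaves a slot 60 mm wide, 16 mm high. Stop 10 mm high, face at x 60 mm: a plate touching it has its middle at x 0. Parts slide in along +x from the open -x front. Origin: at bench height, z up.
- caliper: Digital caliper, 200 mm long (its x), 16 mm steel beam with a black display head and jaws towards -x, up to 14 mm high, lying loose on the bench. To be left alone. Origin: bench height under the middle of the beam.
- nozzle_jar: Small glass jar of nozzles with a metal lid and a brass-coloured band, 38 mm in diameter, 45 mm high, standing loose on the bench. To be left alone. Origin: centre of its underside.
Not all that is in view belongs to the job. Leave any blue or purple look-alike of the housing alone.

How it is judged (in metres and radians):
On the way, in this order (a step that is already met when the one before it is completed fails the run):
1. bearing cap set on the scale (horizontal distance between bearing_cap and scale below 0.02 m and z of bearing_cap in the frame of scale between 0.03 and 0.038 m and angle between bearing_cap's own z axis and vertical below 0.1 rad and linear speed of bearing_cap below 0.02 m/s and contact force between bearing_cap and the fingers below 0.1 N), for 0.2 s.
2. gear set on the turntable (horizontal distance between gear and turntable below 0.02 m and z of gear in the frame of turntable between 0.032 and 0.04 m and angle between gear's own z axis and vertical below 0.1 rad and linear speed of gear below 0.02 m/s and contact force between gear and the fingers below 0.1 N), for 0.2 s.
3. housing set on the granite plate (horizontal distance between housing and granite below 0.02 m and z of housing in the frame of granite between 0.031 and 0.039 m and angle between housing's own z axis and vertical below 0.1 rad and linear speed of housing below 0.02 m/s and contact force between housing and the fingers below 0.1 N), for 0.2 s.
4. cover plate slid home under the bar of the warp gauge (x of cover_plate in the frame of gauge between -0.008 and 0.008 m and y of cover_plate in the frame of gauge between -0.011 and 0.011 m and z of cover_plate in the frame of gauge between 0.008 and 0.016 m and angle between the x axis of cover_plate and the x axis of gauge, either way round below 0.2 rad and angle between cover_plate's own z axis and vertical below 0.1 rad and linear speed of cover_plate below 0.02 m/s and contact force between cover_plate and the fingers below 0.1 N), for 0.2 s.
At the end, for the whole second after the job is handed in: Cap upright on the scale pan, gear flat on the turntable, housing upright on the granite, each within 20 mm of the middle; cover plate flat on the gauge base under the bar, within 8 mm of touching the stop, 11 mm of the centreline and 0.2 rad of straight; all at rest and released (all of step 1 and all of step 2 and all of step 3 and all of step 4).
It fails at once if the caliper was moved more than 25 mm (distance of caliper from where it was at the start of the episode above 0.025 m).
It fails at once if the nozzle jar was moved more than 25 mm (distance of nozzle_jar from where it was at the start of the episode above 0.025 m).
It also fails if it takes over 102 s, if anything falls off the work surface, if the arm or the gripper's body presses on something with over 40 N, if the wrist force passes 120 N, or if a joint passes its speed limit or range.

## Working session

There is one attempt and no reset: what is moved stays moved. The work goes in short steps, Python scripts to look and compute and a tool call to move; the robot and the scene stay as the last step left them, time stands still between calls to the robot, and variables do not carry over. Pictures are saved under pics/ and viewed, at most 14 in all, crops included, and the job is handed in when it is done.

Besides the shell and the picture viewer there is one more tool, called after "Request:" as name(argument=value, ...), one argument or row to a line, values as JSON. apply_moves: Moves the arm, as the interface text tells. Its arguments: {"type":"object","properties":{"deltas":{"type":"array"}},"required":["deltas"]}

```bash
mkdir -p pics; cat > h.py <<'E'
import numpy as np, cv2
from plant import ctrl
def snap(n,f):
    im=ctrl.snapshot(n); cv2.imwrite('pics/'+f,im[:,:,::-1]); return im
def ray(n,uv):
    p=ctrl.camera_params(n); K=np.array([[p['fx'],0,p['cx']],[0,p['fy'],p['cy']],[0,0,1.]])
    q=cv2.undistortPoints(np.array(uv,float).reshape(-1,1,2),K,np.array(p['dist_coeffs'],float)).reshape(-1,2)
    T=np.array(p['cam_to_world']); d=np.c_[q[:,0],-q[:,1],-np.ones(len(q))]@T[:3,:3].T
    return T[:3,3],d
def plane(n,uv,z):
    o,d=ray(n,uv); return (o+d*((z-o[2])/d[:,2])[:,None])[:,:2]
E
python3 - <<'E'
from h import *
for n in('top','side'):
    im=snap(n,n+'0.png'); cv2.imwrite(f'pics/{n}0b.png',cv2.resize(im[:,:,::-1],(800,600),interpolation=cv2.INTER_CUBIC))
    p=ctrl.camera_params(n); print(n,np.round(p['cam_to_world'],3).tolist(),p['fx'],p['dist_coeffs'])
o=ctrl.get_obs();print(o)
E
```

```text
top [[-0.025, 0.981, -0.193, 0.183], [-1.0, -0.027, -0.007, -0.023], [-0.012, 0.193, 0.981, 1.335], [0.0, 0.0, 0.0, 1.0]] 384.52393169729197 [0.03103768 0.         0.         0.         0.        ]
side [[-0.943, 0.251, -0.218, 0.145], [-0.332, -0.684, 0.649, 0.897], [0.014, 0.685, 0.729, 1.088], [0.0, 0.0, 0.0, 1.0]] 499.9872887533212 [-0.14334225  0.          0.          0.          0.        ]
{'clock': 0.1, 'joint_pos': array([-4.86364705e+01,  2.05862285e+01,  6.39897439e-01, -1.65818133e-02,
       -7.01369552e+01, -1.65061875e+01]), 'qvel': array([-0.00157499, -0.01447522,  0.02634282,  0.0951593 ,  0.03288887,
        0.03179192]), 'tau': array([-1.77980011e-03, -5.84163022e+01,  2.93750113e+01,  7.01537043e+00,
        1.02101124e-02, -2.93315554e-05]), 'tool_pos': array([ 0.28349766, -0.6120479 ,  0.19303914]), 'orientation': array([ 1.79915717e+02, -8.71863966e-03, -1.55148297e+02]), 'force': array([ 0.02912502,  0.21185178, -0.00421194]), 'moment': array([0.00570867, 0.01974246, 0.01752737]), 'gripper_force': 0.0, 'opening': 0.08752771107709756}
```

View pics/top0b.png

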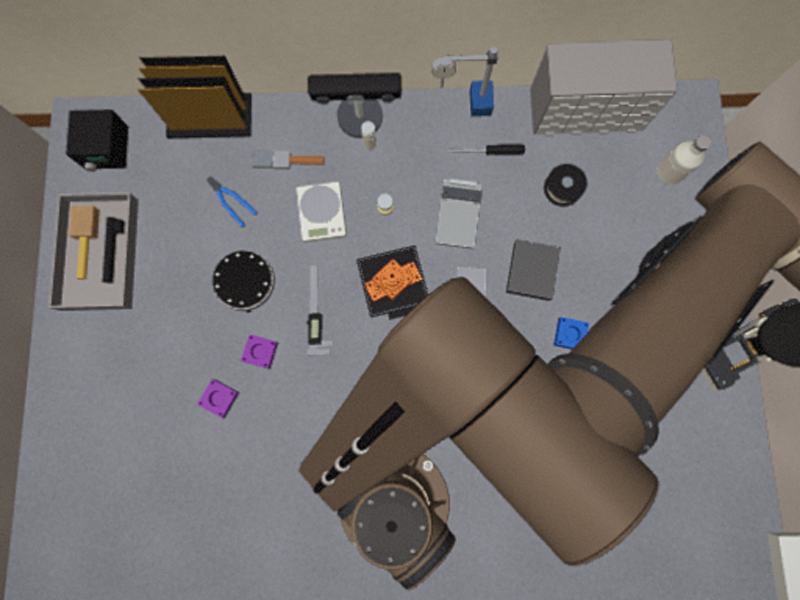

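View pics/side0b.png

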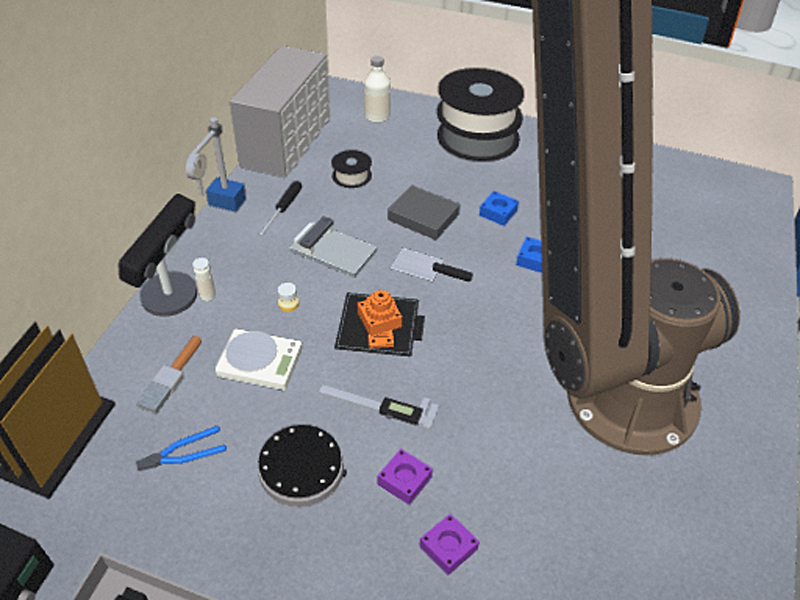

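The top picture shows the stack at (392,280), scale pan at (320,205), turntable at (243,279), granite at (533,269) and gauge at (459,213), all in the 800x600 picture. The caliper is at (315,310) and the jar at (385,203). Possible mix-ups for the orange stack are purple housings at (260,351) and (218,397), blue housings at (571,332) and in the side view at (498,207) and (530,253), a small spool at (565,184) for the turntable, and a spatula at (470,280) for the gauge. I choose the orange stack and the black platter with white dots. Next I check this in close crops.

```bash
python3 - <<'E'
from h import *
t=cv2.imread('pics/top0.png'); s=cv2.imread('pics/side0.png')
def c(im,x,y,w,h): return cv2.resize(im[y:y+h,x:x+w],(400,300),interpolation=cv2.INTER_CUBIC)
# top stack center (251,179); side stack (243,206)
cv2.imwrite('pics/c1.png',np.vstack([np.hstack([c(t,211,149,80,60),c(s,203,176,80,60)]),np.hstack([c(t,271,109,80,60),c(s,180,130,80,60)])]))
E
```

```text
(no output)
```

View pics/c1.png

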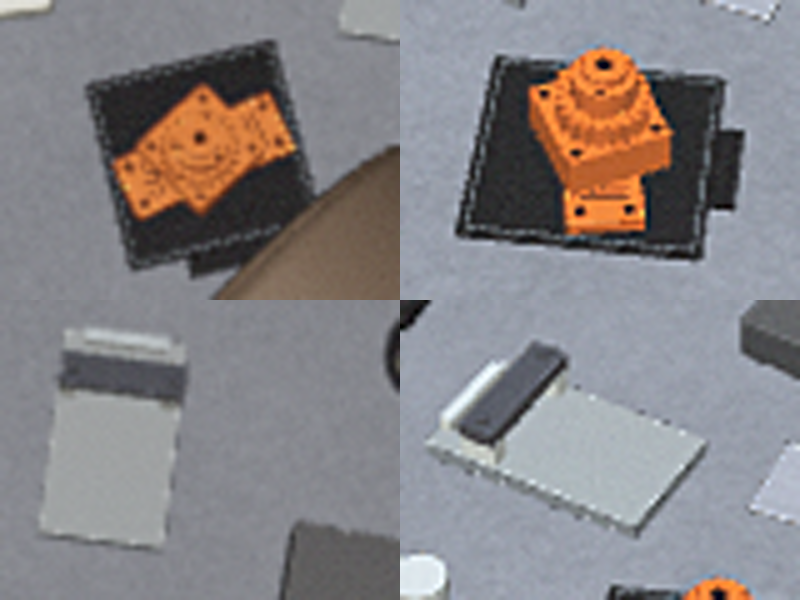

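The crops show the orange stack: cap hole at (251,177) in top pixels and (244,189) in side pixels, with the cover plate's ends sticking out from under the housing. The gauge's bar and stop are at the upper end of the base, away from the robot, so its open front faces the robot.

```bash
python3 - <<'E'
from h import *
t=cv2.imread('pics/top0.png'); s=cv2.imread('pics/side0.png')
f=lambda pts,x,y:(np.array(pts,float)/5+[x,y]-0.4)
pr=lambda n,a:print(n,np.round(np.array(a),4).tolist())
pr('cap t',plane('top',f([[200,138]],211,149),.082)); pr('cap s',plane('side',f([[203,64]],203,176),.082))
pr('plate t',plane('top',f([[268,93],[296,152],[140,220],[112,160]],211,149),.014))
pr('house t',plane('top',f([[203,83],[263,150],[201,214],[137,150]],211,149),.042))
pr('house s',plane('side',f([[128,85],[180,160],[272,135]],203,176),.042))
g=plane('top',f([[40,535],[163,548],[187,338],[65,328]],271,109),.012);pr('gauge t',g)
pr('bar t',plane('top',f([[62,350],[186,364],[183,403],[60,388]],271,109),.04))
pr('gauge s',plane('side',f([[307,142],[235,228],[27,140]],180,130),.012))
def blob(im,mask,n,z,seed):
    k,l,st,c=cv2.connectedComponentsWithStats(mask.astype(np.uint8)); i=l[seed[1],seed[0]]
    cs,_=cv2.findContours((l==i).astype(np.uint8),cv2.RETR_EXTERNAL,cv2.CHAIN_APPROX_NONE)
    h=cv2.convexHull(cs[0]).reshape(-1,2); w=plane(n,h,z).astype(np.float32)
    pr(n,[st[i][4]]); pr(' circle',[*cv2.minEnclosingCircle(w)[0],cv2.minEnclosingCircle(w)[1]]); r=cv2.minAreaRect(w); pr(' rect',[*r[0],*r[1],r[2]])
ht=cv2.cvtColor(t,cv2.COLOR_BGR2HSV); hs=cv2.cvtColor(s,cv2.COLOR_BGR2HSV)
mt=ht[...,2]; ms=hs[...,2]
print('seedvals',t[131,205],t[172,341],t[183,155],s[225,162],s[135,271],s[300,195])
blob(t,(mt<60),'top',.036,(155,183)); blob(s,(ms<60),'side',.036,(192,300))
blob(t,(mt<100),'top',.035,(341,172)); blob(s,(ms<100),'side',.035,(271,135))
cv2.imwrite('pics/c2.png',np.hstack([cv2.resize(t[112:160,180:244],(400,300),interpolation=3),cv2.resize(s[201:255,131:203],(400,300),interpolation=3)]))
E
```

```text
cap t [[0.4716, -0.0088]]
cap s [[0.4718, -0.0064]]
plate t [[0.5186, -0.0569], [0.4753, -0.0753], [0.4296, 0.0353], [0.4731, 0.0543]]
house t [[0.5199, -0.0114], [0.4711, -0.0515], [0.4274, -0.0078], [0.4735, 0.0353]]
house s [[0.5195, -0.0119], [0.4715, 0.0317], [0.4293, -0.0038]]
gauge t [[0.3454, -0.1014], [0.3343, -0.1857], [0.4821, -0.2101], [0.4917, -0.1246]]
bar t [[0.4697, -0.1198], [0.4575, -0.2045], [0.4303, -0.201], [0.443, -0.1173]]
gauge s [[0.5467, -0.1917], [0.5612, -0.1042], [0.7137, -0.1324]]
seedvals [164 157 157] [90 93 95] [30 29 28] [207 192 186] [102 101 100] [32 27 27]
top [946]
 circle [0.4846, 0.3251, 0.0638]
 rect [0.4838, 0.325, 0.1251, 0.1214, 0.8767]
side [1806]
 circle [0.4828, 0.3297, 0.0656]
 rect [0.4838, 0.3298, 0.1253, 0.1285, 21.9131]
top [984]
 circle [0.4872, -0.3216, 0.0796]
 rect [0.4874, -0.3206, 0.1028, 0.1253, 77.4026]
side [166622]
 circle [0.7617, 0.6806, 0.0088]
 rect [0.7612, 0.6801, 0.0124, 0.014, 6.9489]
```

View pics/c2.png

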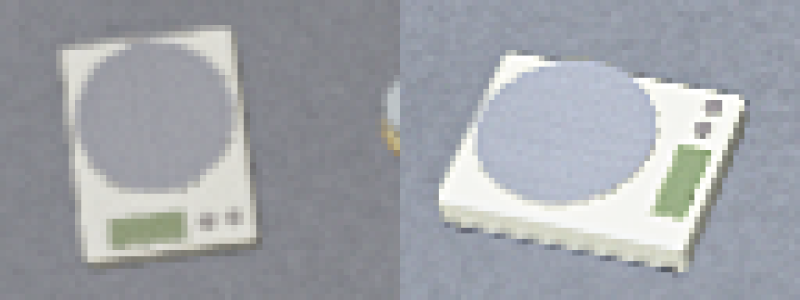

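The crops show the pan centred at about (205,131) in top pixels and (161,225) in side pixels. I'll redo the gauge numbers because the crop offset was wrong in the top view.

```bash
python3 - <<'E'
from h import *
s=cv2.imread('pics/side0.png')
f=lambda pts,x,y,k=5:(np.array(pts,float)/k+[x,y]-0.4)
pr=lambda n,a:print(n,np.round(np.array(a),4).tolist())
g=plane('top',f([[40,235],[163,248],[187,38],[65,28]],271,109),.012);pr('gauge t',g)
pr('bar t',plane('top',f([[62,50],[186,64],[183,103],[60,88]],271,109),.04))
pr('pan t',plane('top',f([[156,118],[75,115],[238,118],[156,43],[156,193]],180,112,6.25),.034))
pr('pan s',plane('side',f([[167,133],[76,133],[257,133]],131,201,5.556),.034))
m=(cv2.cvtColor(s,cv2.COLOR_BGR2HSV)[...,2]<120).astype(np.uint8)[110:160,240:300]
print(*[''.join('#' if v else '.' for v in r) for r in m[::2]],sep='\n')
pr('jar',plane('top',[[246,130]],.045)); pr('calip',plane('top',[[200,170],[202,225]],.01))
E
```

```text
gauge t [[0.5602, -0.1095], [0.5481, -0.1965], [0.7051, -0.2216], [0.7155, -0.1335]]
bar t [[0.6878, -0.1284], [0.6747, -0.2157], [0.6458, -0.2121], [0.6595, -0.1259]]
pan t [[0.6538, 0.1514], [0.6569, 0.1976], [0.6525, 0.1048], [0.6988, 0.1514], [0.6093, 0.1515]]
pan s [[0.6525, 0.1567], [0.6948, 0.1724], [0.6108, 0.1412]]
............................................................
............................................................
............................................................
............................................................
............................................................
......................######................................
....................#############...........................
..................####################......................
................###########################.................
..............###################################...........
............##########################################......
..........############################################......
........##############################################......
........##############################################......
........#############################################.......
........###########################################.........
............#####################################...........
.................##############################.............
......................########################..............
..........................##################................
...............................###########..................
....................................####....................
............................................................
............................................................
............................................................
jar [[0.6474, 0.0038]]
calip [[0.5157, 0.1711], [0.3201, 0.1638]]
```

```bash
cat > d.py <<'E'
# usage: d.py x y z yaw (mm, deg) [x y z yaw ...]: deltas in current tool axes
import sys; from h import *
from scipy.spatial.transform import Rotation as R
o=ctrl.get_obs(); r=R.from_euler('xyz',o['orientation'],degrees=True)
print('t',o['clock'],np.round(o['tool_pos']*1000,1),np.round(o['orientation'],2),round(o['opening']*1e3,1),'j6',round(o['joint_pos'][5]))
a=np.array(sys.argv[1:],float).reshape(-1,4)
for q in a:
    print(np.round(r.inv().apply(q[:3]-o['tool_pos']*1000),1).tolist(), np.round((r.inv()*R.from_euler('xyz',[180,0,q[3]],degrees=True)).as_rotvec(degrees=True),2).tolist())
E
python3 d.py 472 -7.6 190 -138  472 -7.6 120 -138
```

```text
t 0.1 [ 283.5 -612.   193. ] [ 1.7992e+02 -1.0000e-02 -1.5515e+02] 87.5 j6 -17
[-425.1, 469.2, 3.7] [0.08, 0.0, -17.15]
[-425.1, 469.1, 73.7] [0.08, 0.0, -17.15]
```

Request:
apply_moves(
  deltas=[
    {"fingers": 87.6, "delta_pos": [-425, 469, 4], "angular": [0, 0, -17.1]},
    {"fingers": 87.6, "delta_pos": [-425, 469, 4], "angular": [0, 0, -17.1]},
    {"fingers": 87.6, "delta_pos": [-425, 469, 4], "angular": [0, 0, -17.1]},
    {"fingers": 87.6, "delta_pos": [-425, 469, 4], "angular": [0, 0, -17.1]},
    {"fingers": 87.6, "delta_pos": [-425, 469, 4], "angular": [0, 0, -17.1]},
    {"fingers": 87.6, "delta_pos": [-425, 469, 4], "angular": [0, 0, -17.1]},
    {"fingers": 87.6, "delta_pos": [-425, 469, 4], "angular": [0, 0, -17.1]},
    {"fingers": 87.6, "delta_pos": [-425, 469, 4], "angular": [0, 0, -17.1]},
    {"fingers": 87.6, "delta_pos": [-425, 469, 4], "angular": [0, 0, -17.1]},
    {"fingers": 87.6, "delta_pos": [-425, 469, 4], "angular": [0, 0, -17.1]},
  ],
)

```text
clock: 1.1
tool_pos: [0.4326, -0.1332, 0.1908]
orientation: [-180.0, 0.0, -138.0]
force: [1.4, -0.5, -0.2]
opening: 0.0878
gripper_force: 0.0
```

```bash
python3 d.py 472 -7.6 190 -138  472 -7.6 120 -138
```

```text
t 1.1 [ 432.6 -133.2  190.8] [-1.7999e+02  2.0000e-02 -1.3805e+02] 87.8 j6 -56
[-113.3, 67.0, 0.8] [-0.01, 0.02, -0.05]
[-113.2, 67.0, 70.8] [-0.01, 0.02, -0.05]
```

Request:
apply_moves(
  deltas=[
    {"fingers": 87.6, "delta_pos": [-113, 67, 40], "angular": [0, 0, 0]},
    {"fingers": 87.6, "delta_pos": [-113, 67, 40], "angular": [0, 0, 0]},
    {"fingers": 87.6, "delta_pos": [-113, 67, 40], "angular": [0, 0, 0]},
    {"fingers": 87.6, "delta_pos": [-113, 67, 40], "angular": [0, 0, 0]},
    {"fingers": 87.6, "delta_pos": [-113, 67, 40], "angular": [0, 0, 0]},
  ],
)

```text
clock: 1.6
tool_pos: [0.4715, -0.0091, 0.1501]
orientation: [180.0, -0.1, -137.9]
force: [-0.2, -1.1, 0.7]
opening: 0.0875
gripper_force: 0.0
```

```bash
python3 d.py 472 -7.6 62 -138; python3 - <<'E'
from h import *
s=snap('side','s1.png');t=snap('top','t1.png')
c=lambda im,x,y:cv2.resize(im[y:y+75,x:x+100,::-1],(400,300),interpolation=3)
cv2.imwrite('pics/c3.png',np.hstack([c(t,200,140),c(s,193,150)]))
E
```

```text
t 1.6 [471.5  -9.1 150.1] [ 1.7997e+02 -8.0000e-02 -1.3793e+02] 87.5 j6 -71
[-1.5, 0.7, 88.1] [0.03, -0.08, 0.07]
```

View pics/c3.png

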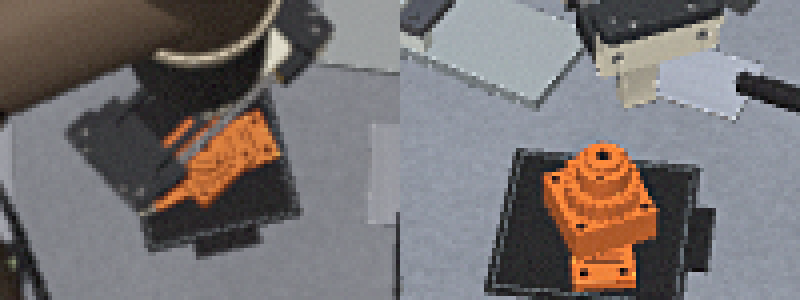

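The side view shows the stack untouched at about (243,200), with the open gripper above it and the arm lower-left in the top view. I descend and grip the cap.

Request:
apply_moves(
  deltas=[
    {"fingers": 87.6, "delta_pos": [-1.5, 1, 40], "angular": [0, 0, 0]},
    {"fingers": 87.6, "delta_pos": [-1.5, 1, 70], "angular": [0, 0, 0]},
    {"fingers": 87.6, "delta_pos": [-1.5, 1, 88], "angular": [0, 0, 0]},
    {"fingers": 87.6, "delta_pos": [-1.5, 1, 88], "angular": [0, 0, 0]},
    {"fingers": 50, "delta_pos": [-1.5, 1, 88], "angular": [0, 0, 0]},
    {"fingers": 30, "delta_pos": [-1.5, 1, 88], "angular": [0, 0, 0]},
    {"fingers": 30, "delta_pos": [-1.5, 1, 88], "angular": [0, 0, 0]},
    {"fingers": 30, "delta_pos": [-1.5, 1, 88], "angular": [0, 0, 0]},
    {"fingers": 30, "delta_pos": [-1.5, 1, 88], "angular": [0, 0, 0]},
    {"fingers": 30, "delta_pos": [-1.5, 1, 88], "angular": [0, 0, 0]},
  ],
)

```text
clock: 2.7
tool_pos: [0.4724, -0.008, 0.063]
orientation: [-180.0, 0.0, -138.0]
force: [-1.0, 0.5, 0.1]
opening: 0.045
gripper_force: 0.0
```

Request:
apply_moves(
  deltas=[
    {"fingers": 25, "delta_pos": [0, 0, 0.5], "angular": [0, 0, 0]},
    {"fingers": 25, "delta_pos": [0, 0, 0.5], "angular": [0, 0, 0]},
    {"fingers": 25, "delta_pos": [0, 0, 0.5], "angular": [0, 0, 0]},
    {"fingers": 25, "delta_pos": [0, 0, 0.5], "angular": [0, 0, 0]},
    {"fingers": 25, "delta_pos": [0, 0, 0.5], "angular": [0, 0, 0]},
    {"fingers": 25, "delta_pos": [0, 0, -10], "angular": [0, 0, 0]},
    {"fingers": 25, "delta_pos": [0, 0, -50], "angular": [0, 0, 0]},
    {"fingers": 25, "delta_pos": [0, 0, -100], "angular": [0, 0, 0]},
    {"fingers": 25, "delta_pos": [0, 0, -100], "angular": [0, 0, 0]},
  ],
)

```text
clock: 3.6
tool_pos: [0.4764, -0.0073, 0.17]
orientation: [-179.7, 0.6, -138.0]
force: [0.0, -0.5, 0.2]
opening: 0.025
gripper_force: 0.0
```

```bash
python3 d.py 653 154 100 -138  653 154 38 -138; python3 - <<'E'
from h import *
s=snap('side','s2.png')
c=lambda im,x,y:cv2.resize(im[y:y+150,x:x+200,::-1],(600,450),interpolation=3)
cv2.imwrite('pics/c4.png',c(s,150,80))
E
```

```text
t 3.6 [476.4  -7.3 170. ] [-179.67    0.55 -137.97] 25.0 j6 -71
[-238.5, 2.1, 72.3] [-0.33, 0.55, 0.03]
[-237.9, 2.4, 134.3] [-0.33, 0.55, 0.03]
```

View pics/c4.png

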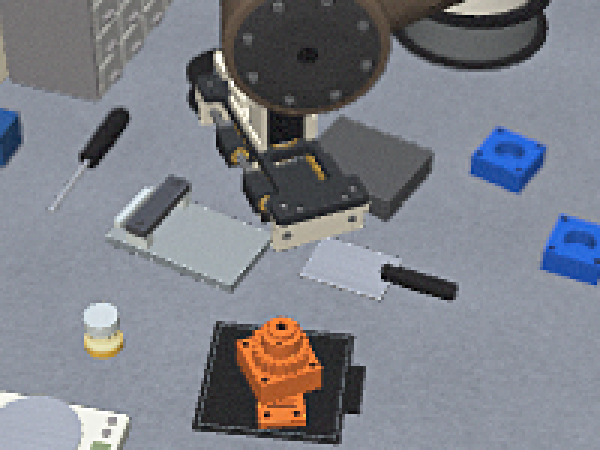

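The cap is still on the stack at about (244,189) in side pixels and the fingers closed on nothing. I check where the calibration puts the TCP in this picture.

```bash
python3 - <<'E'
from h import *
def proj(n,P):
    p=ctrl.camera_params(n); K=np.array([[p['fx'],0,p['cx']],[0,p['fy'],p['cy']],[0,0,1.]])
    T=np.linalg.inv(p['cam_to_world']); q=np.array(P)@T[:3,:3].T+T[:3,3]; q=q*[1,-1,-1]
    return cv2.projectPoints(q.reshape(-1,1,3),np.zeros(3),np.zeros(3),K,np.array(p['dist_coeffs'],float))[0].reshape(-1,2)
o=ctrl.get_obs();t=o['tool_pos'];print(t,o['opening'],o['joint_pos'])
for n in('side','top'):
    print(n,proj(n,[t,t+[0,0,.066],[.472,-.0076,.082],[.472,-.0076,0]]))
E
```

```text
[ 0.47467827 -0.00737648  0.16692235] 0.024615652322911286 [ 2.29808856e+01  2.30263623e+00 -2.63663372e+01  5.05950642e-02
 -6.08975013e+01 -7.10239283e+01]
side [[242.38962601 165.85418679]
 [242.42625025 147.27648702]
 [243.28171153 188.0953807 ]
 [243.21318151 207.61492043]]
top [[249.66682589 169.16549577]
 [249.23983007 163.76557641]
 [250.23863582 176.09151551]
 [250.6467861  181.27149457]]
```

```bash
python3 - <<'E'
from h import *
s=snap('side','s3.png');t=snap('top','t3.png')
c=lambda im,x,y:cv2.resize(im[y:y+75,x:x+66,::-1],(400,454),interpolation=3)
cv2.imwrite('pics/c5.png',np.hstack([c(s,210,105),c(t,215,135)]))
E
```

```text
(no output)
```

View pics/c5.png

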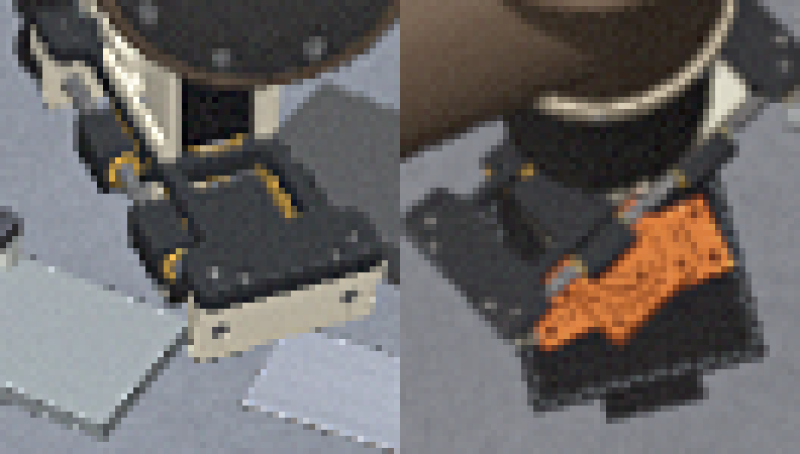

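The picture shows only the body's near end at about (258,164) in side pixels. That agrees with the TCP being at (242,166), hidden behind the body, and the cap is where it was. I try again slightly lower, with a firm close and a check before lifting.

Request:
apply_moves(
  deltas=[
    {"fingers": 87.6, "delta_pos": [2, -1, 0], "angular": [-0.3, 0.5, 0]},
    {"fingers": 87.6, "delta_pos": [2, -1, 0], "angular": [-0.3, 0.5, 0]},
    {"fingers": 87.6, "delta_pos": [2, -1, 0], "angular": [-0.3, 0.5, 0]},
    {"fingers": 87.6, "delta_pos": [2, -1, 0], "angular": [-0.3, 0.5, 0]},
    {"fingers": 87.6, "delta_pos": [2, -1, 0], "angular": [-0.3, 0.5, 0]},
    {"fingers": 87.6, "delta_pos": [2, -1, 0], "angular": [-0.3, 0.5, 0]},
    {"fingers": 87.6, "delta_pos": [2, -1, 0], "angular": [-0.3, 0.5, 0]},
    {"fingers": 87.6, "delta_pos": [2, -1, 0], "angular": [-0.3, 0.5, 0]},
  ],
)

```text
clock: 4.55
tool_pos: [0.4715, -0.0101, 0.1627]
orientation: [179.7, -0.5, -138.0]
force: [-0.0, 0.3, -0.1]
opening: 0.0832
gripper_force: 0.0
```

```bash
python3 d.py 472 -7.6 60.5 -138
```

```text
t 4.55 [471.5 -10.1 162.7] [ 179.7    -0.5  -138.04] 83.2 j6 -71
[-3.0, 1.0, 102.2] [0.3, -0.5, -0.04]
```

Request:
apply_moves(
  deltas=[
    {"fingers": 87.6, "delta_pos": [-3, 1, 0], "angular": [0.3, -0.5, 0]},
    {"fingers": 87.6, "delta_pos": [-3, 1, 40], "angular": [0.3, -0.5, 0]},
    {"fingers": 87.6, "delta_pos": [-3, 1, 80], "angular": [0.3, -0.5, 0]},
    {"fingers": 87.6, "delta_pos": [-3, 1, 102], "angular": [0.3, -0.5, 0]},
    {"fingers": 87.6, "delta_pos": [-3, 1, 102], "angular": [0.3, -0.5, 0]},
    {"fingers": 87.6, "delta_pos": [-3, 1, 102], "angular": [0.3, -0.5, 0]},
  ],
)

```text
clock: 5.15
tool_pos: [0.4724, -0.0075, 0.0612]
orientation: [-180.0, -0.0, -138.0]
force: [1.2, 0.2, -0.4]
opening: 0.0877
gripper_force: 0.0
```

Request:
apply_moves(
  deltas=[
    {"fingers": 10, "delta_pos": [0, 0, 0], "angular": [0, 0, 0]},
    {"fingers": 10, "delta_pos": [0, 0, 0], "angular": [0, 0, 0]},
    {"fingers": 10, "delta_pos": [0, 0, 0], "angular": [0, 0, 0]},
    {"fingers": 10, "delta_pos": [0, 0, 0], "angular": [0, 0, 0]},
    {"fingers": 10, "delta_pos": [0, 0, 0], "angular": [0, 0, 0]},
    {"fingers": 10, "delta_pos": [0, 0, 0], "angular": [0, 0, 0]},
    {"fingers": 10, "delta_pos": [0, 0, 0], "angular": [0, 0, 0]},
    {"fingers": 10, "delta_pos": [0, 0, 0], "angular": [0, 0, 0]},
    {"fingers": 10, "delta_pos": [0, 0, 0], "angular": [0, 0, 0]},
    {"fingers": 10, "delta_pos": [0, 0, 0], "angular": [0, 0, 0]},
  ],
)

```text
clock: 6.15
tool_pos: [0.472, -0.0076, 0.0607]
orientation: [180.0, -0.0, -138.0]
force: [0.9, 0.6, -0.3]
opening: 0.0133
gripper_force: 0.0
```

```bash
python3 - <<'E'
from h import *
s=snap('side','s4.png');t=snap('top','t4.png')
c=lambda im,x,y:cv2.resize(im[y:y+75,x:x+66,::-1],(400,454),interpolation=3)
cv2.imwrite('pics/c6.png',np.hstack([c(s,210,150),c(t,215,145)]))
E
```

```text
(no output)
```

View pics/c6.png

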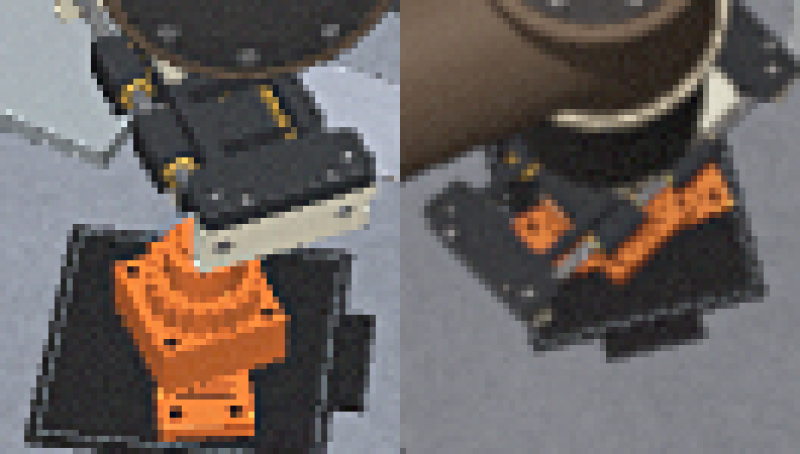

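The crop shows the gripper's near block still well clear of the gear, its lower corners at about (242.5,195) and (272,187) in side pixels, partly hiding the cap. I compare those corners with where the stated geometry puts them.

```bash
python3 - <<'E'
from h import *
for z in (.10,.127,.15): print(z,np.round(plane('side',[[242.3,194.6],[272,186.7]],z),4).tolist())
# dark plate's outer (near) edge in top view: crop corners (425,195)?,(545,345)
for z in (.127,.15,.17): print(z,np.round(plane('top',[[(28)/6.06+214.6,215/6.06+144.6],[(128)/6.06+214.6,345/6.06+144.6]],z),4).tolist())
E
```

```text
0.1 [[0.4603, 0.0324], [0.394, -0.0236]]
0.127 [[0.4517, 0.056], [0.3872, 0.0016]]
0.15 [[0.4443, 0.0761], [0.3813, 0.023]]
0.127 [[0.4512, 0.092], [0.3799, 0.04]]
0.15 [[0.4461, 0.0898], [0.3761, 0.0388]]
0.17 [[0.4417, 0.0879], [0.3729, 0.0378]]
```

```bash
python3 - <<'E'
from h import *
u=np.array([-.669,.743]);x=np.array([-.743,-.669]);c=np.array([.4715,-.0091])
im=cv2.imread('pics/s1.png'); cv2.imwrite('pics/c7.png',cv2.resize(im[145:190,225:285],(800,600),interpolation=3))
for z in (.13,.15,.17,.19,.21):
    p=plane('side',[[253,176]],z)[0]-c; print(z,'along y',round(p@u,4),'along x',round(p@x,4))
E
```

```text
0.13 along y 0.011 along x 0.0228
0.15 along y 0.0294 along x 0.0148
0.17 along y 0.0478 along x 0.0067
0.19 along y 0.0662 along x -0.0014
0.21 along y 0.0846 along x -0.0094
```

View pics/c7.png

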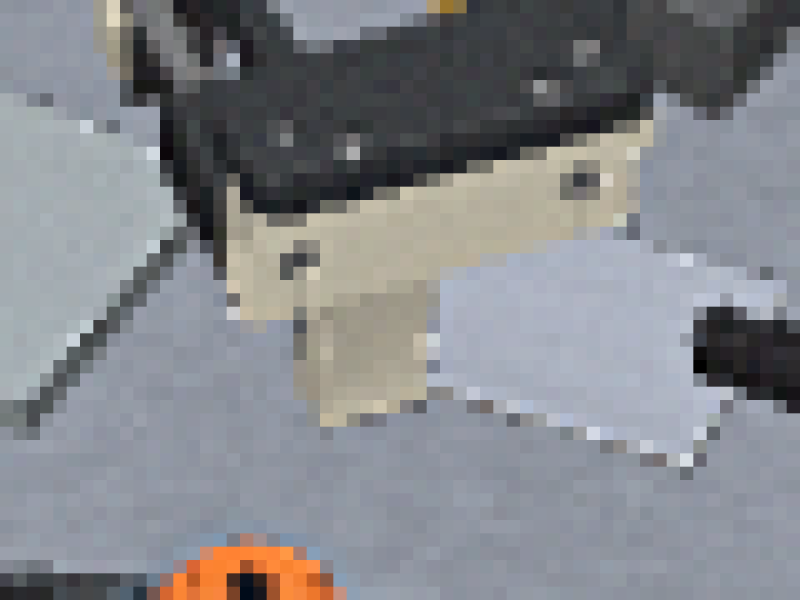

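The finger's outer lower edge is at about (253,176) in side pixels. Cast at the known 65 mm finger offset, that puts the real tips at z≈0.189 when the state said 0.150, and the body corners agree. So the fingers sit about 39 mm higher than reported, which explains the empty grasp. I confirm this with a gentle touch on the cap's top, expected at reported z≈43.

Request:
apply_moves(
  deltas=[
    {"fingers": 10, "delta_pos": [0, 0, 8], "angular": [0, 0, 0]},
    {"fingers": 10, "delta_pos": [0, 0, 12], "angular": [0, 0, 0]},
    {"fingers": 10, "delta_pos": [0, 0, 14], "angular": [0, 0, 0]},
    {"fingers": 10, "delta_pos": [0, 0, 15], "angular": [0, 0, 0]},
    {"fingers": 10, "delta_pos": [0, 0, 15], "angular": [0, 0, 0]},
  ],
)

```text
clock: 6.75
tool_pos: [0.4732, -0.0074, 0.0493]
orientation: [-179.9, 0.1, -137.9]
force: [-16.9, 3.7, 49.8]
opening: 0.0098
gripper_force: 24.7
```

Request:
apply_moves(
  deltas=[
    {"fingers": 10, "delta_pos": [0, 0, 1], "angular": [0, 0, 0]},
    {"fingers": 10, "delta_pos": [0, 0, 2], "angular": [0, 0, 0]},
    {"fingers": 10, "delta_pos": [0, 0, 2], "angular": [0, 0, 0]},
  ],
)

```text
clock: 7.05
tool_pos: [0.4739, -0.0073, 0.0492]
orientation: [-179.8, 0.2, -137.9]
force: [-24.2, 6.1, 71.0]
opening: 0.0101
gripper_force: 35.2
```

Request:
apply_moves(
  deltas=[
    {"fingers": 10, "delta_pos": [0, 0, 1], "angular": [0, 0, 0]},
    {"fingers": 10, "delta_pos": [0, 0, 2], "angular": [0, 0, 0]},
    {"fingers": 10, "delta_pos": [0, 0, 2], "angular": [0, 0, 0]},
  ],
)

```text
clock: 7.35
tool_pos: [0.4748, -0.0071, 0.0492]
orientation: [-179.7, 0.3, -137.8]
force: [-30.3, 7.7, 91.9]
opening: 0.01
gripper_force: 45.7
```

Contact came at reported z≈0.0493, so the tips are 33 mm above the reading. I was wrong to batch those touches, because the force reached 92 N. I back off at once.

Request:
apply_moves(
  deltas=[
    {"fingers": 10, "delta_pos": [0, 0, -8], "angular": [0, 0, 0]},
    {"fingers": 87.6, "delta_pos": [0, 0, -30], "angular": [0, 0, 0]},
    {"fingers": 87.6, "delta_pos": [0, 0, -60], "angular": [0, 0, 0]},
    {"fingers": 87.6, "delta_pos": [0, 0, -60], "angular": [0, 0, 0]},
    {"fingers": 87.6, "delta_pos": [0, 0, -60], "angular": [0, 0, 0]},
    {"fingers": 87.6, "delta_pos": [0, 0, -60], "angular": [0, 0, 0]},
    {"fingers": 87.6, "delta_pos": [0, 0, -60], "angular": [0, 0, 0]},
    {"fingers": 87.6, "delta_pos": [0, 0, -60], "angular": [0, 0, 0]},
    {"fingers": 87.6, "delta_pos": [0, 0, -60], "angular": [0, 0, 0]},
    {"fingers": 87.6, "delta_pos": [0, 0, -60], "angular": [0, 0, 0]},
  ],
)

```text
clock: 8.35
tool_pos: [0.4719, -0.0076, 0.1014]
orientation: [180.0, -0.0, -138.0]
force: [-0.7, -0.2, 0.1]
opening: 0.0766
gripper_force: 0.0
```

```bash
python3 d.py 472 -7.6 28.5 -138; python3 - <<'E'
from h import *
a=cv2.imread('pics/s3.png').astype(int)
s=snap('side','s5.png')[:,:,::-1].astype(int)
m=(s[...,2]>140)&(s[...,0]<90)&(s[...,2]-s[...,0]>100); m0=(a[...,2]>140)&(a[...,0]<90)&(a[...,2]-a[...,0]>100)
for k in(m,m0): ys,xs=np.nonzero(k[170:240,200:290]); print(len(xs),xs.mean()+200,ys.mean()+170,ys.min()+170)
E
```

```text
t 8.35 [471.9  -7.6 101.4] [ 1.7999e+02 -3.0000e-02 -1.3805e+02] 76.6 j6 -71
[-0.1, -0.1, 72.9] [0.01, -0.03, -0.05]
657 242.76255707762556 203.50989345509893 186
663 242.81900452488688 203.37707390648566 186
```

The stack hasn't moved. I grip the cap with the tips at a real height of about 63 mm, which is reported 30.

Request:
apply_moves(
  deltas=[
    {"fingers": 87.6, "delta_pos": [0, 0, 30], "angular": [0, 0, 0]},
    {"fingers": 87.6, "delta_pos": [0, 0, 55], "angular": [0, 0, 0]},
    {"fingers": 87.6, "delta_pos": [0, 0, 66], "angular": [0, 0, 0]},
    {"fingers": 87.6, "delta_pos": [0, 0, 71], "angular": [0, 0, 0]},
    {"fingers": 87.6, "delta_pos": [0, 0, 71], "angular": [0, 0, 0]},
  ],
)

```text
clock: 8.9
tool_pos: [0.4721, -0.0076, 0.0306]
orientation: [180.0, -0.0, -138.0]
force: [0.3, -0.6, 0.2]
opening: 0.0878
gripper_force: 0.0
```

Request:
apply_moves(
  deltas=[
    {"fingers": 30, "delta_pos": [0, 0, 0], "angular": [0, 0, 0]},
    {"fingers": 30, "delta_pos": [0, 0, 0], "angular": [0, 0, 0]},
    {"fingers": 30, "delta_pos": [0, 0, 0], "angular": [0, 0, 0]},
    {"fingers": 30, "delta_pos": [0, 0, 0], "angular": [0, 0, 0]},
    {"fingers": 30, "delta_pos": [0, 0, 0], "angular": [0, 0, 0]},
    {"fingers": 30, "delta_pos": [0, 0, 0], "angular": [0, 0, 0]},
    {"fingers": 30, "delta_pos": [0, 0, 0], "angular": [0, 0, 0]},
    {"fingers": 30, "delta_pos": [0, 0, 0], "angular": [0, 0, 0]},
    {"fingers": 30, "delta_pos": [0, 0, 0], "angular": [0, 0, 0]},
    {"fingers": 30, "delta_pos": [0, 0, 0], "angular": [0, 0, 0]},
  ],
)

```text
clock: 9.9
tool_pos: [0.472, -0.0076, 0.0307]
orientation: [-180.0, -0.0, -138.0]
force: [-0.4, 0.3, 2.1]
opening: 0.0367
gripper_force: 30.0
```

Gripped at 36.7 mm with 30 N. The underside is at reported z + 27.3 mm. I lift and go to the scale.

Request:
apply_moves(
  deltas=[
    {"fingers": 30, "delta_pos": [0, 0, -20], "angular": [0, 0, 0]},
    {"fingers": 30, "delta_pos": [0, 0, -60], "angular": [0, 0, 0]},
    {"fingers": 30, "delta_pos": [0, 0, -80], "angular": [0, 0, 0]},
    {"fingers": 30, "delta_pos": [0, 0, -80], "angular": [0, 0, 0]},
    {"fingers": 30, "delta_pos": [0, 0, -80], "angular": [0, 0, 0]},
  ],
)

```text
clock: 10.4
tool_pos: [0.472, -0.0075, 0.1108]
orientation: [180.0, 0.1, -138.1]
force: [0.2, -1.2, -0.3]
opening: 0.0369
gripper_force: 30.0
```

```bash
python3 d.py 653 154 60 -138  653 154 8 -138
```

```text
t 10.4 [472.   -7.5 110.8] [ 1.8000e+02  5.0000e-02 -1.3806e+02] 36.9 j6 -71
[-242.5, -0.9, 51.0] [0.0, 0.05, -0.06]
[-242.5, -0.9, 103.0] [0.0, 0.05, -0.06]
```

Request:
apply_moves(
  deltas=[
    {"fingers": 30, "delta_pos": [-30, 0, 0], "angular": [0, 0, 0]},
    {"fingers": 30, "delta_pos": [-70, 0, 0], "angular": [0, 0, 0]},
    {"fingers": 30, "delta_pos": [-110, 0, 10], "angular": [0, 0, 0]},
    {"fingers": 30, "delta_pos": [-150, -1, 25], "angular": [0, 0, 0]},
    {"fingers": 30, "delta_pos": [-190, -1, 40], "angular": [0, 0, 0]},
    {"fingers": 30, "delta_pos": [-225, -1, 51], "angular": [0, 0, 0]},
    {"fingers": 30, "delta_pos": [-242.5, -1, 51], "angular": [0, 0, 0]},
    {"fingers": 30, "delta_pos": [-242.5, -1, 51], "angular": [0, 0, 0]},
    {"fingers": 30, "delta_pos": [-242.5, -1, 80], "angular": [0, 0, 0]},
    {"fingers": 30, "delta_pos": [-242.5, -1, 98], "angular": [0, 0, 0]},
  ],
)

```text
clock: 11.4
tool_pos: [0.6513, 0.1531, 0.0101]
orientation: [179.9, -0.1, -138.1]
force: [-1.1, -0.4, -0.8]
opening: 0.0368
gripper_force: 30.0
```

```bash
python3 d.py 653 154 8 -138; python3 - <<'E'
from h import *
s=snap('side','s6.png')
cv2.imwrite('pics/c8.png',cv2.resize(s[150:270,100:260,::-1],(800,600),interpolation=3))
E
```

```text
t 11.4 [651.3 153.1  10.1] [ 1.7993e+02 -1.5000e-01 -1.3808e+02] 36.8 j6 -78
[-1.9, -0.4, 2.1] [0.07, -0.15, -0.08]
```

View pics/c8.png

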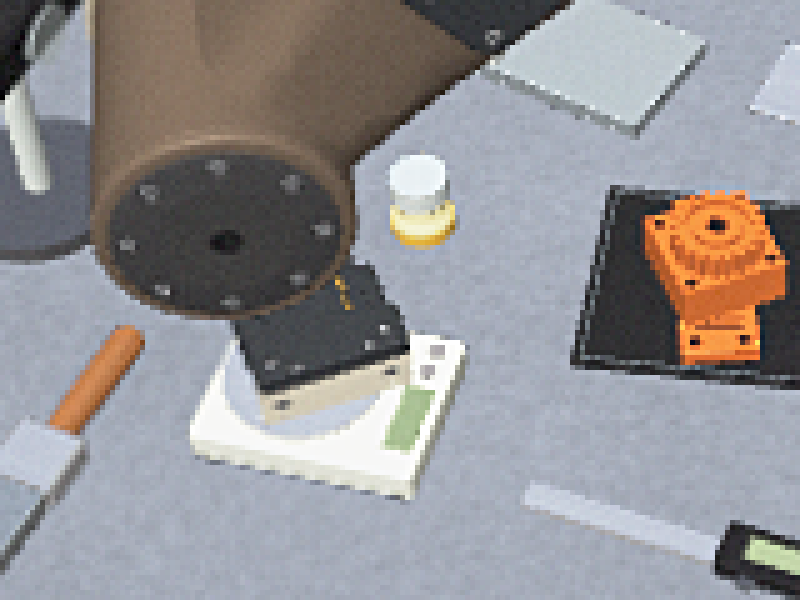

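The picture shows the gripper over the pan hiding the cap, the gear now exposed on the stack at about (243,195), and the jar untouched. I lower the last millimetres and release.

Request:
apply_moves(
  deltas=[
    {"fingers": 30, "delta_pos": [-1.5, 0, 2], "angular": [0, 0, 0]},
    {"fingers": 30, "delta_pos": [-1.5, 0, 3], "angular": [0, 0, 0]},
    {"fingers": 30, "delta_pos": [-1.5, 0, 3], "angular": [0, 0, 0]},
  ],
)

```text
clock: 11.75
tool_pos: [0.6547, 0.155, 0.0106]
orientation: [-180.0, 0.1, -138.0]
force: [-0.6, 0.6, -0.4]
opening: 0.0368
gripper_force: 30.0
```

Request:
apply_moves(
  deltas=[
    {"fingers": 30, "delta_pos": [0, 0, 1.5], "angular": [0, 0, 0]},
    {"fingers": 30, "delta_pos": [0, 0, 3], "angular": [0, 0, 0]},
    {"fingers": 30, "delta_pos": [0, 0, 3], "angular": [0, 0, 0]},
    {"fingers": 30, "delta_pos": [0, 0, 3], "angular": [0, 0, 0]},
  ],
)

```text
clock: 12.15
tool_pos: [0.6541, 0.1548, 0.0069]
orientation: [-180.0, 0.0, -138.0]
force: [-0.7, 0.3, -0.3]
opening: 0.0369
gripper_force: 30.0
```

Request:
apply_moves(
  deltas=[
    {"fingers": 30, "delta_pos": [0, 0, 0.7], "angular": [0, 0, 0]},
    {"fingers": 45, "delta_pos": [0, 0, 0.7], "angular": [0, 0, 0]},
    {"fingers": 65, "delta_pos": [0, 0, 0.7], "angular": [0, 0, 0]},
    {"fingers": 87.6, "delta_pos": [0, 0, 0.7], "angular": [0, 0, 0]},
    {"fingers": 87.6, "delta_pos": [0, 0, 0.7], "angular": [0, 0, 0]},
    {"fingers": 87.6, "delta_pos": [0, 0, 0.7], "angular": [0, 0, 0]},
    {"fingers": 87.6, "delta_pos": [0, 0, 0.7], "angular": [0, 0, 0]},
    {"fingers": 87.6, "delta_pos": [0, 0, -40], "angular": [0, 0, 0]},
    {"fingers": 87.6, "delta_pos": [0, 0, -80], "angular": [0, 0, 0]},
    {"fingers": 87.6, "delta_pos": [0, 0, -100], "angular": [0, 0, 0]},
  ],
)

```text
clock: 13.15
tool_pos: [0.6558, 0.1553, 0.1106]
orientation: [-179.9, 0.2, -138.0]
force: [0.4, -0.2, 0.4]
opening: 0.0873
gripper_force: 0.0
```

```bash
python3 d.py 472 -7.6 70 -138 472 -7.6 14 -138
```

```text
t 13.15 [655.8 155.3 110.6] [-179.89    0.23 -138.02] 87.3 j6 -78
[245.8, 2.0, 39.6] [-0.11, 0.23, -0.02]
[246.0, 2.1, 95.6] [-0.11, 0.23, -0.02]
```

Request:
apply_moves(
  deltas=[
    {"fingers": 87.6, "delta_pos": [50, 1, 0], "angular": [0, 0, 0]},
    {"fingers": 87.6, "delta_pos": [100, 1, 0], "angular": [0, 0, 0]},
    {"fingers": 87.6, "delta_pos": [150, 1, 0], "angular": [0, 0, 0]},
    {"fingers": 87.6, "delta_pos": [200, 1, 0], "angular": [0, 0, 0]},
    {"fingers": 87.6, "delta_pos": [235, 1, 0], "angular": [0, 0, 0]},
    {"fingers": 87.6, "delta_pos": [244, 1, 20], "angular": [0, 0, 0]},
    {"fingers": 87.6, "delta_pos": [244, 1, 40], "angular": [0, 0, 0]},
    {"fingers": 87.6, "delta_pos": [244, 1, 40], "angular": [0, 0, 0]},
    {"fingers": 87.6, "delta_pos": [244, 1, 40], "angular": [0, 0, 0]},
  ],
)

```text
clock: 14.05
tool_pos: [0.4723, -0.0076, 0.0671]
orientation: [-180.0, -0.0, -138.0]
force: [0.2, 0.1, 1.1]
opening: 0.0876
gripper_force: 0.0
```

```bash
python3 d.py 472 -7.6 13.5 -138; python3 - <<'E'
from h import *
s=snap('side','s7.png')
print('gear hole',plane('side',[[243,194.4]],.056))
hsv=cv2.cvtColor(s,cv2.COLOR_RGB2HSV); m=((hsv[...,0]<15)&(hsv[...,1]>170)&(hsv[...,2]>120)).astype(np.uint8)
m[:,215:]=0; k,l,st,c=cv2.connectedComponentsWithStats(m); print([(st[i].tolist(),c[i].round(1).tolist()) for i in range(1,k) if st[i][4]>40])
i=[i for i in range(1,k) if st[i][4]>150 and st[i][0]>120]
for j in i: print(plane('side',[[c[j][0],c[j][1]]],.045))
E
```

```text
t 14.05 [472.3  -7.6  67.1] [-1.7999e+02 -3.0000e-02 -1.3803e+02] 87.6 j6 -71
[0.2, 0.2, 53.6] [-0.01, -0.03, -0.03]
gear hole [[ 0.47277082 -0.00758032]]
[([154, 216, 13, 13, 136], [160.3, 222.3])]
```

The cap sits at (160,222) in side pixels, the pan's middle, and the gear is centred at (0.473, -0.008). Now the gear.

Request:
apply_moves(
  deltas=[
    {"fingers": 87.6, "delta_pos": [0, 0, 30], "angular": [0, 0, 0]},
    {"fingers": 87.6, "delta_pos": [0, 0, 46], "angular": [0, 0, 0]},
    {"fingers": 87.6, "delta_pos": [0, 0, 51], "angular": [0, 0, 0]},
    {"fingers": 60, "delta_pos": [0, 0, 53], "angular": [0, 0, 0]},
    {"fingers": 45, "delta_pos": [0, 0, 53], "angular": [0, 0, 0]},
    {"fingers": 45, "delta_pos": [0, 0, 53], "angular": [0, 0, 0]},
    {"fingers": 45, "delta_pos": [0, 0, 53], "angular": [0, 0, 0]},
    {"fingers": 45, "delta_pos": [0, 0, 53], "angular": [0, 0, 0]},
    {"fingers": 45, "delta_pos": [0, 0, 53], "angular": [0, 0, 0]},
    {"fingers": 45, "delta_pos": [0, 0, 53], "angular": [0, 0, 0]},
  ],
)

```text
clock: 15.1
tool_pos: [0.4724, -0.0074, 0.0142]
orientation: [-180.0, 0.0, -138.0]
force: [-1.6, 1.0, 6.7]
opening: 0.0529
gripper_force: 30.0
```

Request:
apply_moves(
  deltas=[
    {"fingers": 45, "delta_pos": [0, 0, -15], "angular": [0, 0, 0]},
    {"fingers": 45, "delta_pos": [0, 0, -50], "angular": [0, 0, 0]},
    {"fingers": 45, "delta_pos": [0, 0, -80], "angular": [0, 0, 0]},
    {"fingers": 45, "delta_pos": [0, 0, -80], "angular": [0, 0, 0]},
    {"fingers": 45, "delta_pos": [0, 0, -80], "angular": [0, 0, 0]},
  ],
)

```text
clock: 15.6
tool_pos: [0.4722, -0.0074, 0.0941]
orientation: [-180.0, 0.1, -138.1]
force: [-1.2, -0.3, -0.7]
opening: 0.053
gripper_force: 30.0
```

```bash
python3 d.py 484 327 50 -138 484 327 13 -138
```

```text
t 15.6 [472.2  -7.4  94.1] [-1.7998e+02  1.0000e-01 -1.3806e+02] 53.0 j6 -71
[-232.2, 240.9, 44.4] [-0.02, 0.1, -0.06]
[-232.1, 240.9, 81.4] [-0.02, 0.1, -0.06]
```

Request:
apply_moves(
  deltas=[
    {"fingers": 45, "delta_pos": [-20, 21, 0], "angular": [0, 0, 0]},
    {"fingers": 45, "delta_pos": [-50, 52, 0], "angular": [0, 0, 0]},
    {"fingers": 45, "delta_pos": [-80, 83, 0], "angular": [0, 0, 0]},
    {"fingers": 45, "delta_pos": [-110, 114, 0], "angular": [0, 0, 0]},
    {"fingers": 45, "delta_pos": [-140, 145, 0], "angular": [0, 0, 0]},
    {"fingers": 45, "delta_pos": [-170, 176, 0], "angular": [0, 0, 0]},
    {"fingers": 45, "delta_pos": [-200, 207, 10], "angular": [0, 0, 0]},
    {"fingers": 45, "delta_pos": [-222, 230, 30], "angular": [0, 0, 0]},
    {"fingers": 45, "delta_pos": [-232, 241, 50], "angular": [0, 0, 0]},
    {"fingers": 45, "delta_pos": [-232, 241, 65], "angular": [0, 0, 0]},
  ],
)

```text
clock: 16.6
tool_pos: [0.4823, 0.3278, 0.0254]
orientation: [-180.0, -0.2, -137.9]
force: [-0.3, -0.7, -0.5]
opening: 0.0531
gripper_force: 30.0
```

Request:
apply_moves(
  deltas=[
    {"fingers": 45, "delta_pos": [0, 0, 10], "angular": [0, 0, 0]},
    {"fingers": 45, "delta_pos": [0, 0, 17], "angular": [0, 0, 0]},
    {"fingers": 45, "delta_pos": [0, 0, 18], "angular": [0, 0, 0]},
    {"fingers": 45, "delta_pos": [0, 0, 18], "angular": [0, 0, 0]},
    {"fingers": 45, "delta_pos": [0, 0, 18], "angular": [0, 0, 0]},
  ],
)

```text
clock: 17.1
tool_pos: [0.4839, 0.3268, 0.0115]
orientation: [180.0, 0.1, -138.1]
force: [-0.8, 0.4, 0.2]
opening: 0.0532
gripper_force: 30.0
```

Request:
apply_moves(
  deltas=[
    {"fingers": 45, "delta_pos": [0, 0, 1.5], "angular": [0, 0, 0]},
    {"fingers": 45, "delta_pos": [0, 0, 3], "angular": [0, 0, 0]},
    {"fingers": 45, "delta_pos": [0, 0, 3], "angular": [0, 0, 0]},
    {"fingers": 60, "delta_pos": [0, 0, 3], "angular": [0, 0, 0]},
    {"fingers": 87.6, "delta_pos": [0, 0, 3], "angular": [0, 0, 0]},
    {"fingers": 87.6, "delta_pos": [0, 0, 3], "angular": [0, 0, 0]},
    {"fingers": 87.6, "delta_pos": [0, 0, 3], "angular": [0, 0, 0]},
    {"fingers": 87.6, "delta_pos": [0, 0, 3], "angular": [0, 0, 0]},
    {"fingers": 87.6, "delta_pos": [0, 0, -35], "angular": [0, 0, 0]},
    {"fingers": 87.6, "delta_pos": [0, 0, -80], "angular": [0, 0, 0]},
  ],
)

```text
clock: 18.1
tool_pos: [0.4823, 0.3254, 0.0897]
orientation: [-180.0, -0.3, -138.1]
force: [0.8, 1.3, 0.7]
opening: 0.0875
gripper_force: 0.0
```

```bash
python3 d.py 473 -8 70 -138
```

```text
t 18.1 [482.3 325.4  89.7] [-179.96   -0.29 -138.05] 87.5 j6 -101
[229.7, -241.7, 21.0] [-0.04, -0.29, -0.05]
```

Request:
apply_moves(
  deltas=[
    {"fingers": 87.6, "delta_pos": [231, -242, 10], "angular": [0, 0, 0]},
    {"fingers": 87.6, "delta_pos": [231, -242, 10], "angular": [0, 0, 0]},
    {"fingers": 87.6, "delta_pos": [231, -242, 10], "angular": [0, 0, 0]},
    {"fingers": 87.6, "delta_pos": [231, -242, 10], "angular": [0, 0, 0]},
    {"fingers": 87.6, "delta_pos": [231, -242, 10], "angular": [0, 0, 0]},
    {"fingers": 87.6, "delta_pos": [231, -242, 10], "angular": [0, 0, 0]},
    {"fingers": 87.6, "delta_pos": [231, -242, 10], "angular": [0, 0, 0]},
    {"fingers": 87.6, "delta_pos": [231, -242, 10], "angular": [0, 0, 0]},
    {"fingers": 87.6, "delta_pos": [231, -242, 10], "angular": [0, 0, 0]},
  ],
)

```text
clock: 19.0
tool_pos: [0.4734, -0.0084, 0.0808]
orientation: [-180.0, 0.0, -138.2]
force: [-0.3, -0.1, -0.7]
opening: 0.0874
gripper_force: 0.0
```

```bash
python3 d.py 473 -8 -12 -138; python3 - <<'E'
from h import *
s=snap('side','s8.png')
hsv=cv2.cvtColor(s,cv2.COLOR_RGB2HSV); m=((hsv[...,0]<15)&(hsv[...,1]>170)&(hsv[...,2]>120)).astype(np.uint8)
k,l,st,c=cv2.connectedComponentsWithStats(m)
for i in range(1,k):
    if st[i][4]>40: print(st[i].tolist(),c[i].round(1).tolist(),plane('side',[c[i]],.046).round(4))
a=cv2.resize(s[175:235,200:280,::-1],(400,300),interpolation=3);b=cv2.resize(s[260:335,150:250,::-1],(400,300),interpolation=3)
cv2.imwrite('pics/c9.png',np.hstack([a,b]))
E
```

```text
t 19.0 [473.4  -8.4  80.8] [-1.7999e+02  2.0000e-02 -1.3817e+02] 87.4 j6 -71
[0.1, 0.6, 92.8] [-0.01, 0.02, -0.17]
[229, 189, 28, 34, 613] [242.5, 204.8] [[0.4636 0.0213]]
[154, 216, 13, 13, 137] [160.3, 222.4] [[0.6509 0.1586]]
[180, 281, 23, 23, 391] [191.3, 291.7] [[0.4831 0.3296]]
```

View pics/c9.png

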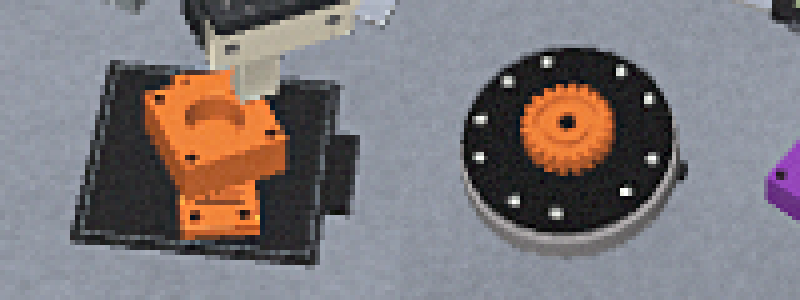

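The crop shows the gear centred on the platter at (191,292) in side pixels, and the housing with its bore open on the stack. Now the housing.

Request:
apply_moves(
  deltas=[
    {"fingers": 87.6, "delta_pos": [0, 0.5, 40], "angular": [0, 0, 0]},
    {"fingers": 87.6, "delta_pos": [0, 0.5, 75], "angular": [0, 0, 0]},
    {"fingers": 87.6, "delta_pos": [0, 0.5, 90], "angular": [0, 0, 0]},
    {"fingers": 87.6, "delta_pos": [0, 0.5, 94], "angular": [0, 0, 0]},
    {"fingers": 70, "delta_pos": [0, 0.5, 94], "angular": [0, 0, 0]},
    {"fingers": 52, "delta_pos": [0, 0.5, 94], "angular": [0, 0, 0]},
    {"fingers": 52, "delta_pos": [0, 0.5, 94], "angular": [0, 0, 0]},
    {"fingers": 52, "delta_pos": [0, 0.5, 94], "angular": [0, 0, 0]},
    {"fingers": 52, "delta_pos": [0, 0.5, 94], "angular": [0, 0, 0]},
    {"fingers": 52, "delta_pos": [0, 0.5, 94], "angular": [0, 0, 0]},
  ],
)

```text
clock: 20.05
tool_pos: [0.474, -0.0069, -0.0123]
orientation: [-180.0, 0.1, -138.0]
force: [-2.0, 1.8, 7.3]
opening: 0.0617
gripper_force: 30.0
```

Request:
apply_moves(
  deltas=[
    {"fingers": 52, "delta_pos": [0, 0, -10], "angular": [0, 0, 0]},
    {"fingers": 52, "delta_pos": [0, 0, -40], "angular": [0, 0, 0]},
    {"fingers": 52, "delta_pos": [0, 0, -75], "angular": [0, 0, 0]},
    {"fingers": 52, "delta_pos": [0, 0, -85], "angular": [0, 0, 0]},
    {"fingers": 52, "delta_pos": [0, 0, -85], "angular": [0, 0, 0]},
    {"fingers": 52, "delta_pos": [0, 0, -85], "angular": [0, 0, 0]},
  ],
)

```text
clock: 20.65
tool_pos: [0.4725, -0.0074, 0.0713]
orientation: [180.0, -0.0, -138.1]
force: [0.8, -0.7, -0.8]
opening: 0.0616
gripper_force: 30.0
```

```bash
python3 d.py 487 -318 72 -138 487 -318 11 -138;
```

```text
t 20.65 [472.5  -7.4  71.3] [ 179.97   -0.   -138.08] 61.6 j6 -71
[196.7, -240.8, -0.8] [0.03, -0.0, -0.08]
[196.7, -240.8, 60.2] [0.03, -0.0, -0.08]
```

Request:
apply_moves(
  deltas=[
    {"fingers": 52, "delta_pos": [16, -20, 0], "angular": [0, 0, 0]},
    {"fingers": 52, "delta_pos": [42, -52, 0], "angular": [0, 0, 0]},
    {"fingers": 52, "delta_pos": [68, -84, 0], "angular": [0, 0, 0]},
    {"fingers": 52, "delta_pos": [94, -115, 0], "angular": [0, 0, 0]},
    {"fingers": 52, "delta_pos": [120, -147, 0], "angular": [0, 0, 0]},
    {"fingers": 52, "delta_pos": [146, -179, 0], "angular": [0, 0, 0]},
    {"fingers": 52, "delta_pos": [172, -211, 0], "angular": [0, 0, 0]},
    {"fingers": 52, "delta_pos": [190, -233, 10], "angular": [0, 0, 0]},
    {"fingers": 52, "delta_pos": [197, -241, 25], "angular": [0, 0, 0]},
    {"fingers": 52, "delta_pos": [197, -241, 40], "angular": [0, 0, 0]},
  ],
)

```text
clock: 21.65
tool_pos: [0.4862, -0.3192, 0.0289]
orientation: [179.8, -0.1, -138.2]
force: [0.7, -0.4, -1.6]
opening: 0.0618
gripper_force: 30.0
```

Request:
apply_moves(
  deltas=[
    {"fingers": 52, "delta_pos": [0, 0, 10], "angular": [0, 0, 0]},
    {"fingers": 52, "delta_pos": [0, 0, 17], "angular": [0, 0, 0]},
    {"fingers": 52, "delta_pos": [0, 0, 19], "angular": [0, 0, 0]},
    {"fingers": 52, "delta_pos": [0, 0, 19], "angular": [0, 0, 0]},
    {"fingers": 52, "delta_pos": [0, 0, 19], "angular": [0, 0, 0]},
  ],
)

```text
clock: 22.15
tool_pos: [0.4883, -0.318, 0.0133]
orientation: [-180.0, 0.0, -138.0]
force: [-0.2, 0.4, -1.0]
opening: 0.0617
gripper_force: 30.0
```

Another 4 mm, then release and rise.

Request:
apply_moves(
  deltas=[
    {"fingers": 52, "delta_pos": [0, 0, 2], "angular": [0, 0, 0]},
    {"fingers": 52, "delta_pos": [0, 0, 4], "angular": [0, 0, 0]},
    {"fingers": 52, "delta_pos": [0, 0, 4], "angular": [0, 0, 0]},
    {"fingers": 68, "delta_pos": [0, 0, 4], "angular": [0, 0, 0]},
    {"fingers": 87.6, "delta_pos": [0, 0, 4], "angular": [0, 0, 0]},
    {"fingers": 87.6, "delta_pos": [0, 0, 4], "angular": [0, 0, 0]},
    {"fingers": 87.6, "delta_pos": [0, 0, 4], "angular": [0, 0, 0]},
    {"fingers": 87.6, "delta_pos": [0, 0, 4], "angular": [0, 0, 0]},
    {"fingers": 87.6, "delta_pos": [0, 0, -30], "angular": [0, 0, 0]},
    {"fingers": 87.6, "delta_pos": [0, 0, -75], "angular": [0, 0, 0]},
  ],
)

```text
clock: 23.15
tool_pos: [0.4858, -0.3176, 0.0863]
orientation: [179.7, -0.2, -138.1]
force: [0.7, -1.6, -0.0]
opening: 0.0873
gripper_force: 0.0
```

```bash
python3 d.py 464 14 75 -67.6; python3 - <<'E'
from h import *
for n in('side','top'):
    s=snap(n,n+'9.png')
    hsv=cv2.cvtColor(s,cv2.COLOR_RGB2HSV); m=((hsv[...,0]<15)&(hsv[...,1]>150)&(hsv[...,2]>110)).astype(np.uint8)
    cs,_=cv2.findContours(m,cv2.RETR_EXTERNAL,cv2.CHAIN_APPROX_NONE)
    for c in cs:
        if cv2.contourArea(c)>80: 
            w=plane(n,c.reshape(-1,2),.014).astype(np.float32);r=cv2.minAreaRect(w);print(n,cv2.boundingRect(c),np.round(r[0],4),np.round(r[1],4),r[2])
E
```

```text
t 23.15 [ 485.8 -317.6   86.3] [ 1.7973e+02 -1.6000e-01 -1.3806e+02] 87.3 j6 -34
[-205.4, 261.2, 12.0] [0.34, 0.03, -70.46]
side (180, 281, 24, 23) [0.4932 0.3125] [0.058  0.0642] 20.3979434967041
side (154, 216, 13, 14) [0.6675 0.1363] [0.0338 0.0484] 25.975929260253906
side (110, 216, 19, 20) [0.7694 0.1857] [0.0736 0.0184] 87.48169708251953
side (234, 189, 18, 34) [ 0.4728 -0.0044] [0.0447 0.1265] 23.362838745117188
side (260, 120, 25, 21) [ 0.4976 -0.3587] [0.0773 0.0936] 42.08647537231445
top (234, 170, 25, 23) [0.47   0.0014] [0.0471 0.0974] 23.68212890625
top (145, 170, 17, 16) [0.492  0.3363] [0.057  0.0542] 88.45589447021484
```

Request:
apply_moves(
  deltas=[
    {"fingers": 87.6, "delta_pos": [-206, 263, 5], "angular": [0, 0, -71]},
    {"fingers": 87.6, "delta_pos": [-206, 263, 5], "angular": [0, 0, -71]},
    {"fingers": 87.6, "delta_pos": [-206, 263, 5], "angular": [0, 0, -71]},
    {"fingers": 87.6, "delta_pos": [-206, 263, 5], "angular": [0, 0, -71]},
    {"fingers": 87.6, "delta_pos": [-206, 263, 5], "angular": [0, 0, -71]},
    {"fingers": 87.6, "delta_pos": [-206, 263, 5], "angular": [0, 0, -71]},
    {"fingers": 87.6, "delta_pos": [-206, 263, 5], "angular": [0, 0, -71]},
    {"fingers": 87.6, "delta_pos": [-206, 263, 5], "angular": [0, 0, -71]},
    {"fingers": 87.6, "delta_pos": [-206, 263, 5], "angular": [0, 0, -71]},
    {"fingers": 87.6, "delta_pos": [-206, 263, 5], "angular": [0, 0, -71]},
  ],
)

```text
clock: 24.25
tool_pos: [0.4651, 0.0156, 0.0828]
orientation: [-180.0, 0.0, -67.0]
force: [-0.4, -0.9, 0.5]
opening: 0.088
gripper_force: 0.0
```

```bash
python3 d.py 463.3 15.5 -25.5 -67
```

```text
t 24.25 [465.1  15.6  82.8] [-179.97    0.    -66.96] 88.0 j6 -3
[-0.6, 1.8, 108.3] [-0.03, 0.0, 0.04]
```

Request:
apply_moves(
  deltas=[
    {"fingers": 87.6, "delta_pos": [-0.6, 1.8, 45], "angular": [0, 0, 0]},
    {"fingers": 87.6, "delta_pos": [-0.6, 1.8, 85], "angular": [0, 0, 0]},
    {"fingers": 87.6, "delta_pos": [-0.6, 1.8, 100], "angular": [0, 0, 0]},
    {"fingers": 87.6, "delta_pos": [-0.6, 1.8, 106], "angular": [0, 0, 0]},
    {"fingers": 87.6, "delta_pos": [-0.6, 1.8, 108], "angular": [0, 0, 0]},
    {"fingers": 87.6, "delta_pos": [-0.6, 1.8, 108], "angular": [0, 0, 0]},
    {"fingers": 87.6, "delta_pos": [-0.6, 1.8, 108], "angular": [0, 0, 0]},
  ],
)

```text
clock: 24.95
tool_pos: [0.4641, 0.0153, -0.0243]
orientation: [-179.9, 0.0, -67.1]
force: [0.7, 0.3, -0.1]
opening: 0.0878
gripper_force: 0.0
```

Request:
apply_moves(
  deltas=[
    {"fingers": 87.6, "delta_pos": [0, 0, 1.5], "angular": [0, 0, 0]},
    {"fingers": 70, "delta_pos": [0, 0, 1.5], "angular": [0, 0, 0]},
    {"fingers": 36, "delta_pos": [0, 0, 1.5], "angular": [0, 0, 0]},
    {"fingers": 36, "delta_pos": [0, 0, 1.5], "angular": [0, 0, 0]},
    {"fingers": 36, "delta_pos": [0, 0, 1.5], "angular": [0, 0, 0]},
    {"fingers": 36, "delta_pos": [0, 0, 1.5], "angular": [0, 0, 0]},
    {"fingers": 36, "delta_pos": [0, 0, 1.5], "angular": [0, 0, 0]},
    {"fingers": 36, "delta_pos": [0, 0, 1.5], "angular": [0, 0, 0]},
    {"fingers": 36, "delta_pos": [0, 0, 1.5], "angular": [0, 0, 0]},
    {"fingers": 36, "delta_pos": [0, 0, 1.5], "angular": [0, 0, 0]},
  ],
)

```text
clock: 25.95
tool_pos: [0.4632, 0.015, -0.0268]
orientation: [-180.0, 0.0, -67.0]
force: [0.2, -0.6, -0.5]
opening: 0.0436
gripper_force: 29.9
```

Request:
apply_moves(
  deltas=[
    {"fingers": 36, "delta_pos": [0, 0, -10], "angular": [0, 0, 0]},
    {"fingers": 36, "delta_pos": [0, 0, -40], "angular": [0, 0, 0]},
    {"fingers": 36, "delta_pos": [0, 0, -75], "angular": [0, 0, 0]},
    {"fingers": 36, "delta_pos": [0, 0, -90], "angular": [0, 0, 0]},
    {"fingers": 36, "delta_pos": [0, 0, -90], "angular": [0, 0, 0]},
    {"fingers": 36, "delta_pos": [0, 0, -90], "angular": [0, 0, 0]},
  ],
)

```text
clock: 26.55
tool_pos: [0.463, 0.015, 0.0636]
orientation: [-179.9, 0.0, -67.1]
force: [-0.1, -0.3, -0.5]
opening: 0.0431
gripper_force: 29.9
```

```bash
python3 - <<'E'
from h import *
o,yw=np.array([.639,-.164]),np.radians(-9)
for xg in(-95,-75,-27): print(xg,(o+xg/1e3*np.array([np.cos(yw),np.sin(yw)]))*1e3)
s=snap('side','s10.png');cv2.imwrite('pics/c10.png',cv2.resize(s[90:240,170:370,::-1],(800,600),interpolation=3))
E
python3 d.py 540 -148 64 -9
```

```text
-95 [ 545.16960764 -149.13872582]
-75 [ 564.92337446 -152.26741512]
-27 [ 612.3324148  -159.77626944]
t 26.6 [462.6  14.8  62.9] [ 1.7997e+02  2.0000e-02 -6.7060e+01] 43.6 j6 -3
[180.1, -7.9, -1.2] [0.02, 0.03, -58.06]
```

View pics/c10.png

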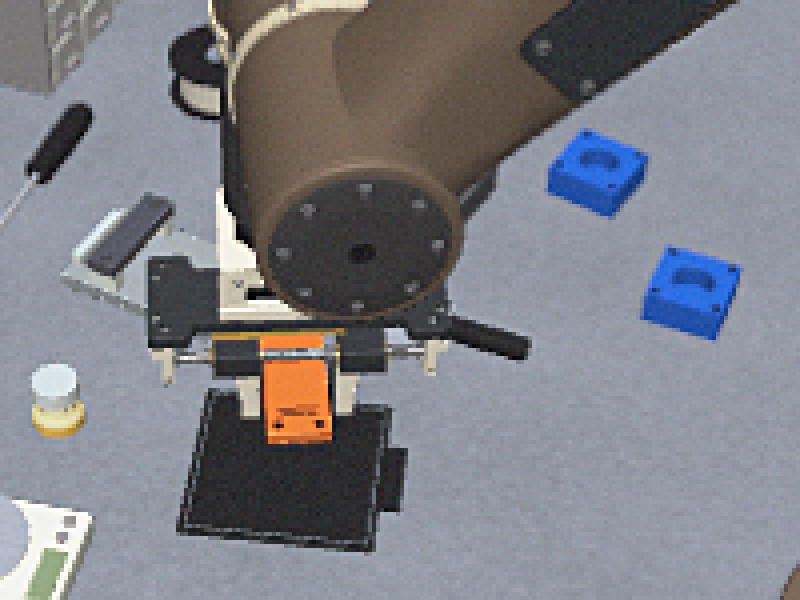

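The plate is held level in the fingers, its rear end at about (244,199) in side pixels, and the sheet is empty. I check the rear end's position, then carry it.

```bash
python3 - <<'E'
from h import *
p=plane('side',np.array([[268,443],[331,441]])/4+[170-.4,90-.4],.0945);print(p,p.mean(0))
o=ctrl.get_obs()['tool_pos'][:2];d=np.array([np.cos(np.radians(-67.)),np.sin(np.radians(-67.))]);print('grip ahead of rear end',(o-p.mean(0))@d,'lateral',(o-p.mean(0))@[d[1],-d[0]])
E
```

```text
[[0.46916972 0.05264845]
 [0.43003397 0.03634861]] [0.44960185 0.04449853]
grip ahead of rear end 0.03243020538838927 lateral -0.00033085866113449693
```

Request:
apply_moves(
  deltas=[
    {"fingers": 36, "delta_pos": [15, -1, 0], "angular": [0, 0, -5]},
    {"fingers": 36, "delta_pos": [40, -2, 0], "angular": [0, 0, -12]},
    {"fingers": 36, "delta_pos": [65, -3, 0], "angular": [0, 0, -19]},
    {"fingers": 36, "delta_pos": [90, -4, 0], "angular": [0, 0, -26]},
    {"fingers": 36, "delta_pos": [115, -5, 0], "angular": [0, 0, -33]},
    {"fingers": 36, "delta_pos": [140, -6, 0], "angular": [0, 0, -40]},
    {"fingers": 36, "delta_pos": [160, -7, 0], "angular": [0, 0, -47]},
    {"fingers": 36, "delta_pos": [175, -8, 0], "angular": [0, 0, -54]},
    {"fingers": 36, "delta_pos": [180, -8, 0], "angular": [0, 0, -58]},
    {"fingers": 36, "delta_pos": [180, -8, 0], "angular": [0, 0, -58]},
  ],
)

```text
clock: 27.6
tool_pos: [0.5398, -0.1484, 0.0615]
orientation: [180.0, 0.2, -9.1]
force: [-0.4, 0.9, -2.0]
opening: 0.0434
gripper_force: 29.9
```

```bash
python3 d.py 540.5 -148.4 -12 -9
```

```text
t 27.6 [ 539.8 -148.4   61.5] [179.96   0.18  -9.07] 43.4 j6 76
[0.9, -0.2, 73.5] [0.04, 0.18, -0.07]
```

Request:
apply_moves(
  deltas=[
    {"fingers": 36, "delta_pos": [0, 0, 25], "angular": [0, 0, 0]},
    {"fingers": 36, "delta_pos": [0, 0, 50], "angular": [0, 0, 0]},
    {"fingers": 36, "delta_pos": [0, 0, 68], "angular": [0, 0, 0]},
    {"fingers": 36, "delta_pos": [0, 0, 75], "angular": [0, 0, 0]},
    {"fingers": 36, "delta_pos": [0, 0, 75], "angular": [0, 0, 0]},
    {"fingers": 36, "delta_pos": [0, 0, 75], "angular": [0, 0, 0]},
  ],
)

```text
clock: 28.2
tool_pos: [0.5411, -0.1475, -0.0114]
orientation: [180.0, -0.0, -9.1]
force: [0.5, 0.6, -1.0]
opening: 0.0433
gripper_force: 29.9
```

```bash
python3 - <<'E'
from h import *
s=snap('side','s11.png');t=snap('top','t11.png')
a=cv2.resize(s[110:200,165:285,::-1],(800,600),interpolation=3);b=t[100:175,270:330,::-1]
cv2.imwrite('pics/c11.png',np.hstack([cv2.resize(s[115:185,170:250,::-1],(440,385),interpolation=3),cv2.resize(b,(308,385),interpolation=3)]))
E
python3 d.py 612 -160 -17 -9
```

```text
t 28.3 [ 541.5 -147.6  -10.8] [-1.7999e+02 -9.0000e-02 -9.0500e+00] 43.7 j6 76
[71.6, 1.2, 6.3] [-0.01, -0.09, -0.05]
```

View pics/c11.png

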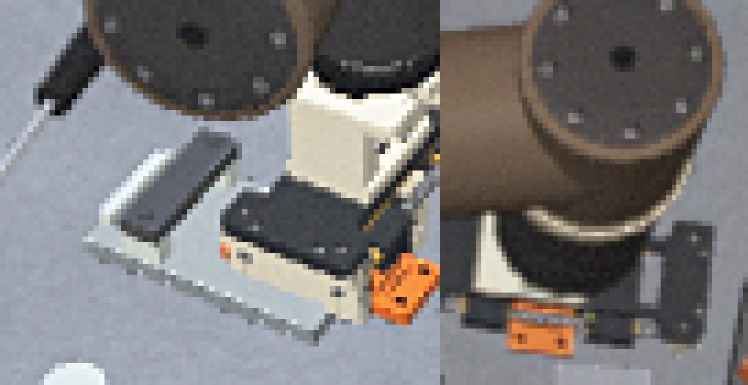

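The left crop shows the plate lined up in front of the bar, its front corner just visible at (211,160) in side pixels. The right crop shows its rear end at about (290,168) in top pixels. I check the lateral offset against the gauge axis from the same camera.

```bash
python3 - <<'E'
from h import *
yw=np.radians(-9);d=np.array([np.cos(yw),np.sin(yw)]);n=np.array([-d[1],d[0]])
p=plane('top',[[270+68/5.13-.4,100+345/5.13-.4],[270+134/5.13-.4,100+353/5.13-.4]],.029)
fm=np.array([.5541,-.153]);bm=np.array([.7103,-.1776]);m=(fm+bm)/2
print(p,'rear-end mid y_g (top)',(p.mean(0)-m)@n,'x_g',(p.mean(0)-m)@d-.0075)
q=plane('side',[[170+222/5.5-.4,115+248/5.5-.4]],.027)[0]
print(q,'front corner y_g(side, expect 22)',(q-np.array([.554,-.148]))@n,'x_g',(q-np.array([.554,-.148]))@d-.085)
E
```

```text
[[ 0.51419762 -0.12175885]
 [ 0.50732729 -0.16637746]] rear-end mid y_g (top) 0.0019734300810100845 x_g -0.13076383968388097
[ 0.62883619 -0.13605663] front corner y_g(side, expect 22) 0.02350328824172967 x_g -0.012953520496092247
```

The plate is 1.5 mm off the centreline and its middle is at gauge x≈-72 mm. I lower 6 mm and slide in.

Request:
apply_moves(
  deltas=[
    {"fingers": 36, "delta_pos": [0, 1.5, 3], "angular": [0, 0, 0]},
    {"fingers": 36, "delta_pos": [0, 1.5, 6], "angular": [0, 0, 0]},
    {"fingers": 36, "delta_pos": [5, 1.5, 6], "angular": [0, 0, 0]},
    {"fingers": 36, "delta_pos": [15, 1.5, 6], "angular": [0, 0, 0]},
    {"fingers": 36, "delta_pos": [25, 1.5, 6], "angular": [0, 0, 0]},
    {"fingers": 36, "delta_pos": [33, 1.5, 6], "angular": [0, 0, 0]},
    {"fingers": 36, "delta_pos": [38, 1.5, 6], "angular": [0, 0, 0]},
    {"fingers": 36, "delta_pos": [40, 1.5, 6], "angular": [0, 0, 0]},
  ],
)

```text
clock: 29.1
tool_pos: [0.5806, -0.1556, -0.0181]
orientation: [180.0, 0.0, -9.1]
force: [-0.4, -0.6, -1.5]
opening: 0.0436
gripper_force: 29.9
```

Request:
apply_moves(
  deltas=[
    {"fingers": 36, "delta_pos": [4, 0, -0.5], "angular": [0, 0, 0]},
    {"fingers": 36, "delta_pos": [11, 0, -0.5], "angular": [0, 0, 0]},
    {"fingers": 36, "delta_pos": [18, 0, -0.5], "angular": [0, 0, 0]},
    {"fingers": 36, "delta_pos": [23, 0, -0.5], "angular": [0, 0, 0]},
    {"fingers": 36, "delta_pos": [26, 0, -0.5], "angular": [0, 0, 0]},
    {"fingers": 36, "delta_pos": [28, 0, -0.5], "angular": [0, 0, 0]},
    {"fingers": 36, "delta_pos": [28, 0, -0.5], "angular": [0, 0, 0]},
  ],
)

```text
clock: 29.8
tool_pos: [0.6078, -0.1599, -0.0174]
orientation: [180.0, 0.0, -9.0]
force: [0.7, -0.4, -0.7]
opening: 0.0436
gripper_force: 29.9
```

No contact yet. I feel for the stop in small steps.

Request:
apply_moves(
  deltas=[
    {"fingers": 36, "delta_pos": [1, 0, 0], "angular": [0, 0, 0]},
    {"fingers": 36, "delta_pos": [2, 0, 0], "angular": [0, 0, 0]},
    {"fingers": 36, "delta_pos": [3, 0, 0], "angular": [0, 0, 0]},
    {"fingers": 36, "delta_pos": [3, 0, 0], "angular": [0, 0, 0]},
  ],
)

```text
clock: 30.2
tool_pos: [0.6108, -0.1603, -0.0173]
orientation: [-180.0, -0.0, -9.0]
force: [-0.8, -0.2, -0.3]
opening: 0.0433
gripper_force: 29.9
```

Request:
apply_moves(
  deltas=[
    {"fingers": 36, "delta_pos": [1, 0, 0], "angular": [0, 0, 0]},
    {"fingers": 36, "delta_pos": [2, 0, 0], "angular": [0, 0, 0]},
    {"fingers": 36, "delta_pos": [2, 0, 0], "angular": [0, 0, 0]},
  ],
)

```text
clock: 30.5
tool_pos: [0.6116, -0.1605, -0.0177]
orientation: [180.0, 0.1, -9.1]
force: [-3.4, 1.6, -0.2]
opening: 0.0435
gripper_force: 29.9
```

Contact with the stop (-3.4 N in x). I ease off the push, lower 1 mm, release and rise.

Request:
apply_moves(
  deltas=[
    {"fingers": 36, "delta_pos": [-0.5, 0, 0.8], "angular": [0, 0, 0]},
    {"fingers": 36, "delta_pos": [-0.5, 0, 0.8], "angular": [0, 0, 0]},
    {"fingers": 50, "delta_pos": [-0.5, 0, 0.8], "angular": [0, 0, 0]},
    {"fingers": 65, "delta_pos": [-0.5, 0, 0.8], "angular": [0, 0, 0]},
    {"fingers": 65, "delta_pos": [-0.5, 0, 0.8], "angular": [0, 0, 0]},
    {"fingers": 65, "delta_pos": [-0.5, 0, 0.8], "angular": [0, 0, 0]},
    {"fingers": 65, "delta_pos": [-0.5, 0, -20], "angular": [0, 0, 0]},
    {"fingers": 65, "delta_pos": [-0.5, 0, -60], "angular": [0, 0, 0]},
    {"fingers": 65, "delta_pos": [-0.5, 0, -105], "angular": [0, 0, 0]},
    {"fingers": 65, "delta_pos": [-0.5, 0, -140], "angular": [0, 0, 0]},
  ],
)

```text
clock: 31.5
tool_pos: [0.6129, -0.1608, 0.1255]
orientation: [180.0, -0.1, -9.0]
force: [1.0, -1.1, 0.5]
opening: 0.065
gripper_force: 0.0
```

Request:
apply_moves(
  deltas=[
    {"fingers": 65, "delta_pos": [-50, 0, -30], "angular": [0, 0, 0]},
    {"fingers": 65, "delta_pos": [-100, 0, -30], "angular": [0, 0, 0]},
    {"fingers": 65, "delta_pos": [-130, 40, -30], "angular": [0, 0, 0]},
    {"fingers": 65, "delta_pos": [-130, 90, -30], "angular": [0, 0, 0]},
    {"fingers": 65, "delta_pos": [-130, 140, -30], "angular": [0, 0, 0]},
    {"fingers": 65, "delta_pos": [-130, 190, -30], "angular": [0, 0, 0]},
    {"fingers": 65, "delta_pos": [-130, 240, -30], "angular": [0, 0, 0]},
    {"fingers": 65, "delta_pos": [-130, 290, -30], "angular": [0, 0, 0]},
    {"fingers": 65, "delta_pos": [-130, 290, -30], "angular": [0, 0, 0]},
  ],
)

```text
clock: 32.4
tool_pos: [0.4367, -0.4313, 0.1521]
orientation: [180.0, 0.0, -9.3]
force: [-0.3, 0.3, -0.6]
opening: 0.0649
gripper_force: 0.0
```

```bash
python3 - <<'E'
from h import *
s=snap('side','s12.png');t=snap('top','t12.png')
cv2.imwrite('pics/c12.png',np.hstack([cv2.resize(s[100:260,130:310,::-1],(450,400),interpolation=3),cv2.resize(t[90:210,260:365,::-1],(350,400),interpolation=3)]))
E
```

```text
(no output)
```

View pics/c12.png

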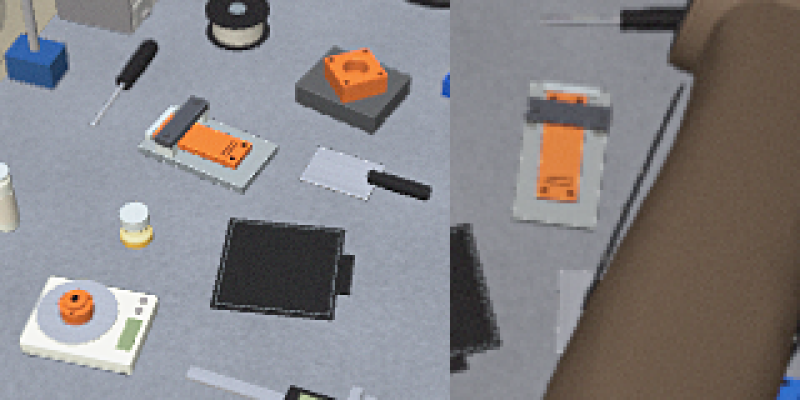

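The picture shows the plate under the bar and up against the stop, the housing centred on the granite, the cap on the pan, and the jar and caliper where they were. I hand in.

```bash
python3 -c "
from plant import ctrl
print(ctrl.close_job())"
```

```text
the job is handed in; nothing more can be done
None
```

I set the cap, gear and housing on their stations, slid the cover plate under the bar to the stop, and handed the job in at about 32 s; `close_job` gave no verdict, though the last pictures show every part in place, and one early touch on the cap reached about 97 N of total wrist force (limit 120 N).

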